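Shut the balance's draught shield and tare the sprue base

TASK

The rubber sprue base is already on the balance pan, ready to be tared before the wax tree is built on it. Gently push the top panel and the right-hand panel of the balance's glass draught shield fully shut by their blue handles, using only your fingertips; then, with the shield closed, press the wide green tare key all the way down and let it come back up. Press no other key and leave the sprue base and everything else on the bench where it is.

Things in the scene. Friction and masses are not known exactly. Their poses are not given: they have to be found in the camera images.
- balance: white precision balance, fixed, 355 by 210. Origin on the bench under the pan's centre; x from its front (robot side) to its rear, y to its left, z up. Front console x -205 to -85, 45 high; display wedge x -140 to -84, 75 high; glass shield x and y +-85 and +-109, 228 high; steel pan dia 90, top z 78; rear housing x 84 to 150, 130 high; upper rails run back to x 165 at z 223
- top_panel (a joint): top glass panel of the shield, 170 x 184 x 4, upper face at z 228 of the balance: 0 fully shut, grows in m as it slides towards the rear of the balance (its +x); at most 0.11. It slides with about 1.5 N of friction and stays where it is left; firm stop when shut. It starts open
- top_handle (a point): middle of the rear face (facing the balance's +x) of the top panel's blue handle, an upright ridge 80 wide (y), 10 thick (x) and 16 tall (z 228 to 244) standing on the panel near its front edge. This point is at balance x = -65 + opening (mm), y 0, z 236; push here towards the front of the balance (its -x) to shut
- right_panel (a joint): right-hand glass side panel (on the balance's -y side), 164 long, 150 high, 4 thick, outer face at balance y -109: 0 fully shut, grows in m as it slides to the rear (+x of the balance); at most 0.11. About 1.5 N of friction, stays where it is left; firm stop when shut. It starts open
- right_handle (a point): middle of the rear face (facing the balance's +x) of the right panel's blue handle, an upright bar 75 tall (balance z 133.5 to 208.5), 10 thick (x), standing out 25 sideways from the glass (balance y -109 to -134). This point is at balance x = -65 + opening (mm), y -122, z 171; push here towards the front of the balance (its -x) to shut
- left_panel (a joint): left-hand side panel, the mirror image of the right one: it is already shut (0) and stays so
- tare_key (a joint): wide green tare key in the middle of the key row, 20 (x) by 46 (y), standing 8 above the console: 0 up, 0.005 m fully down; springs back; 2.4 N to start it, 5.4 N to hold it fully down
- tare_key_top (a point): centre of the green tare key's top face, at balance x -176, y 0, z 53 when up; pressed straight down
- power_key (a joint): small red power key, 20 by 24, in the key row 70 to the left (+y) of the tare key: 0 up, 0.005 m down; not to be pressed
- print_key (a joint): small grey print key, 20 by 24, in the key row 70 to the right (-y) of the tare key: 0 up, 0.005 m down; not to be pressed
- sprue_base_center (a point): centre of the loose black rubber sprue base on the pan, a dished disc dia 64, 30 tall overall, standing on its flat side; this point is half-way up. To be left alone
- spare_base: larger black rubber sprue base, dia 76, 30 tall, loose on the bench; origin at the centre of its underside. Bystander
- flask: perforated steel casting flask, an open tube dia 76, 100 tall, standing loose; origin at the centre of its underside. Bystander
- wax_jar: jar of blue wax, dia 64, 75 tall, white cap, standing loose; origin at the centre of its underside. Bystander
- wax_block: purple carving-wax block 90 x 60 x 22, loose; origin at the centre of its underside. Bystander
- ring_tube: blue ring-wax tube, 80 long (its x), 26 wide, 33 tall, loose; origin at the centre of its underside. Bystander
- tweezers: steel tweezers, about 135 long (its x), 18 wide, 7 high, lying loose; origin on the bench near the middle. Bystander
There are look-alikes about, which are no part of the job. What is shaped like the part that bears sprue_base_center but orange is not meant.

How it is judged:
By the outcome, as a careful person would: the job done as asked, in the order asked, and still so for the second after the job is handed in, with the robot touching nothing.
It also fails if it takes over 54 s, if anything falls off the work surface, if the arm or the gripper's body presses on something with over 40 N, if the wrist force passes 120 N, or if a joint passes its speed limit or range.

ROBOT

A 6-joint arm with a two-finger parallel gripper is mounted at the origin on the work surface. World frame = base frame: x ahead of the robot, y to its left, z up, the work surface at z = 0. Lengths are in m, angles in rad, forces in N, time in s.
With the tool pointing down it reaches from about 0.4 to 0.925 m from the base axis. Payload 12.5 kg.
Tool frame: the origin (TCP) lies at the very end of the fingers, on their centre line; the grasp point (between the pads) lies 19 mm behind it; z points along the fingers, y is the line along which they close (so a half turn about z gives the same grasp; the last joint's range is limited). The gripper opens to 95 mm and grips with 3 to 60 N. Pads are 20 mm wide; open, the fingers measure 119 mm over their backs; the gripper's body (75 mm by 180 mm) begins 59 mm behind the grasp point.
Start: joints at [-1.361, 0.491, 1.559, -0, 1.092, -0.106], TCP at [0.194, -0.594, 0.215] pointing down, gripper open.
Joint ranges: [-3.1, 3.1], [-0.84, 2.19], [0.05, 2.79], [-1.13, 4.28], [0.06, 2.93], [-2.69, 2.69]. Speed limits (rad/s): [2.22, 2.22, 2.79, 3.14, 3.14, 3.14].

INTERFACE

Orientations are given as a unit quaternion [x, y, z, w].
In Python, from station import read_state, cams, job, spotter gives the robot as it stands.
- The arm moves only by the tool apply_moves, never from a script. Its arguments are lists of equal length, an entry for each row: "delta_pos": the shift along the world's x, y, z in cm, a list of three; "yaw": the turn about the world's z in degrees. A call has 1 to 12 rows; each row shifts and turns the commanded pose from where the row before left it; what a row does not reach is not made up. A row lasts 1/8 s, in which the tool goes at most 62.5 mm and 10.7 degrees, less where a joint would pass 70% of its speed; a pose out of reach is approached as far as the arm can. A call with a gripper value outside its range is refused whole. "claw" is the closure, from 0 (fully open) to 1 (shut), set as the call begins (left out, the last holds). The fingers move at their own pace and stop on an object; "grip_force" is the grip in N (left out, the last holds). Time passes only in rows, so rows that do not move let the fingers close. It gives the time, the measured TCP pose, the force, the opening and the grip force at its end, in the units of the state.
- read_state(): the state, without advancing time (a new reading comes with each control period).
- cams.camera(name): name is "scene" or "top"; returns a dict with "pixels" (420x560x3 uint8, red, green, blue), "range_z" (420x560 float32, m along the optical axis (not along the pixel's ray), 0 where there is no reading), "fx", "fy", "cx", "cy" (pixels), "dist_coeffs" ([k1, k2, p1, p2, k3] as OpenCV has them; the pictures are not rectified), "T" (4x4, takes a point from camera to world coordinates). Camera axes: x right, y down, z forward; pixel columns grow to the right and rows downward; lengths in m; the calibration is good to about 2 mm. A picture is of the moment at which its call begins.
- job.sign_off(): hands the job in; it is judged then, once.
Trained networks look in the newest picture that a camera, given by its name, has taken for a name from the list of things; names that differ only in an ending like _2 or _b are one class to them, and where a whole thing is asked for, a point or a joint stands for the part that bears it (a point fixed in the world has none). Each returns a list of dicts, best first, with "confidence" (0 to 1); they miss things now and then, are a little off and sometimes report something else, mostly with a low value. They report only what shows in the picture. A call takes as long as a camera call. They do not tell look-alikes from the thing itself.
- spotter.boxes_of(query, camera): "bbox" ([centre column, centre row, width, height] in pixels, round what is visible of it).
The state is a dict: "time_s": time; "joint_pos": joint angles; "qd": joint speeds; "joint_torque": joint torques, N m; "tcp_pos": TCP position; "orientation": TCP orientation; "ft_force": force on the tool from outside, world axes, zero at the start; "torque": the same for the moment, N m; "grip_width": finger opening in m; "grip_force": force on a finger pad.
Only numpy, scipy, OpenCV 4.12 (cv2) and the standard library are available. Lean on these libraries where they do the work, as an engineer would, in place of code of your own. Each camera call takes 0.05 s, during which the arm holds its last target. There are 200 camera calls.

## Working session

There is one attempt and no reset: what is moved stays moved. The work goes in short steps, Python scripts to look and compute and a tool call to move; the robot and the scene stay as the last step left them, time stands still between calls to the robot, and variables do not carry over. Pictures are saved under pics/ and viewed, at most 10 in all, crops included, and the job is handed in when it is done.

Besides the shell and the picture viewer there is one more tool, called by a JSON object that holds its "method" and its "body", one argument or row to a line. apply_moves: Moves the arm, as the interface text tells. Its arguments: {"type":"object","properties":{"delta_pos":{"type":"array"},"yaw":{"type":"array"},"claw":{"type":"number"},"grip_force":{"type":"number"}},"required":["delta_pos","yaw"]}

```bash
mkdir -p pics; ls; cat > h.py <<'E'
import numpy as np, cv2
from station import read_state, cams, job, spotter
def shot(n,fn=None):
    c=cams.camera(n)
    if fn: cv2.imwrite('pics/'+fn,c['pixels'][:,:,::-1])
    return c
def cloud(c):
    h,w=c['range_z'].shape
    K=np.array([[c['fx'],0,c['cx']],[0,c['fy'],c['cy']],[0,0,1.]])
    u,v=np.meshgrid(np.arange(w),np.arange(h))
    p=cv2.undistortPoints(np.stack([u,v],-1).reshape(-1,1,2).astype(np.float64),K,np.array(c['dist_coeffs'],float)).reshape(h,w,2)
    z=c['range_z'].astype(float)
    P=np.dstack([p*z[...,None],z])
    T=np.array(c['T']); return P@T[:3,:3].T+T[:3,3]
E
python3 - <<'E'
from h import *
s=read_state(); print({k:np.round(v,3) for k,v in s.items()})
for n in('scene','top'):
    c=shot(n,n+'0.png'); np.savez(n+'0.npz',P=cloud(c),z=c['range_z'],pix=c['pixels'],T=c['T']); print(np.round(c['T'],3).tolist())
    for q in('balance','tare_key','top_handle','right_handle','power_key','print_key'):
        for d in spotter.boxes_of(q,n)[:2]: print(n,q,np.round(d['bbox'],1),round(d['confidence'],2))
E
```

```text
pics
{'time_s': np.float64(0.0), 'joint_pos': array([-1.361,  0.492,  1.559,  0.   ,  1.092, -0.106]), 'qd': array([-0., -0., -0.,  0.,  0.,  0.]), 'joint_torque': array([ 1.0000e-03, -6.1264e+01, -2.5818e+01,  6.9000e-02,  4.8000e-02,
       -0.0000e+00]), 'tcp_pos': array([ 0.194, -0.594,  0.214]), 'orientation': array([ 0.988,  0.157, -0.   , -0.001]), 'ft_force': array([ 0.19 , -0.003,  0.157]), 'torque': array([-0.002, -0.029, -0.058]), 'grip_force': np.float64(0.0), 'grip_width': np.float64(0.095)}
[[-0.779, 0.43, -0.456, 1.084], [0.627, 0.52, -0.58, 0.713], [-0.013, -0.738, -0.675, 0.935], [0.0, 0.0, 0.0, 1.0]]
scene balance [243.1 232.8 168.6 147.2] 0.86
scene top_handle [211.3 210.2 102.1  70.7] 0.77
scene power_key [312.  233.1   8.4   4.4] 0.52
scene print_key [295.9 287.7  35.2  30.8] 0.37
[[0.004, -0.986, 0.166, 0.335], [-1.0, -0.003, 0.004, 0.038], [-0.003, -0.166, -0.986, 1.464], [0.0, 0.0, 0.0, 1.0]]
top balance [300.2 185.9  96.7 146.5] 0.92
top tare_key [298.4 245.8  15.2   7.7] 0.46
top top_handle [305.1 144.3  67.7  63. ] 0.67
top top_handle [159.7 188.4  23.3  23. ] 0.5
top right_handle [344.3 185.8  17.8   7.3] 0.71
top right_handle [412.1 181.2  28.6  25.5] 0.63
top power_key [274.5 245.6   8.7   7.9] 0.41
```

View pics/scene0.png

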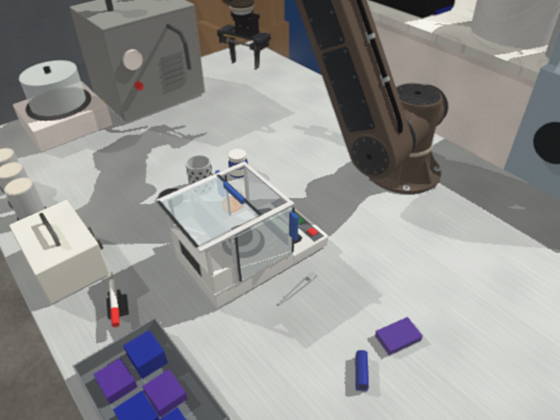

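```bash
python3 - <<'E'
import cv2
i=cv2.imread('pics/top0.png')[90:290,190:430]; cv2.imwrite('pics/topc.png',cv2.resize(i,None,fx=3,fy=3,interpolation=cv2.INTER_CUBIC))
E
```

```text
(no output)
```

View pics/topc.png

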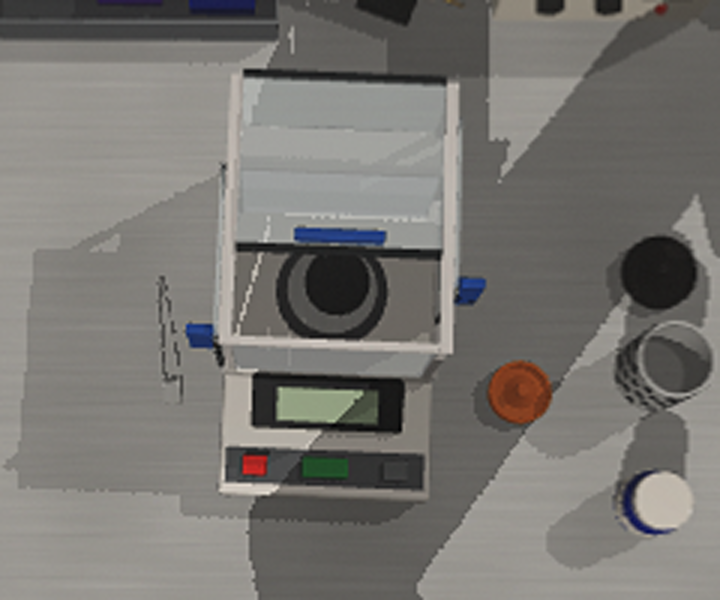

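The crop (3x, offset 190,90) shows the balance nearly axis-aligned. The tare key is at about full-frame (298,246), the top handle at (303,168) and the right handle at (347,187). The left panel is shut. The orange look-alike, flask, jar and spare base stand to the right. The tweezers lie to the left.

```bash
python3 - <<'E'
from h import *
d=np.load('top0.npz'); P,pix=d['P'],d['pix'].astype(int)
R,G,B=pix[...,0],pix[...,1],pix[...,2]
def rep(n,m):
    k,l,st,c=cv2.connectedComponentsWithStats(m.astype(np.uint8))
    for i in range(1,k):
        if st[i,4]>=12 and 225<c[i][0]<420 and 100<c[i][1]<280:
            q=P[l==i]; q=q[np.isfinite(q).all(1)]
            print(n,np.round(c[i],1),st[i,4],'med',np.round(np.median(q,0),4),'lo',np.round(np.percentile(q,5,0),3),'hi',np.round(np.percentile(q,95,0),3))
rep('blue',(B>R+50)&(B>G+30)); rep('green',(G>R+30)&(G>B+20)&(R<60)); rep('red',(R>G+60)&(R>B+60))
# white frame tops
m=(P[...,2]>0.21)&(P[...,2]<0.24); m[:100]=0;m[270:]=0;m[:,:240]=0;m[:,360:]=0
q=P[m]; print('frame',len(q),cv2.minAreaRect((q[:,:2]*1000).astype(np.float32)), np.percentile(q[:,2],[5,50,95]))
m=(P[...,2]>0.038)&(P[...,2]<0.062); m[:220]=0;m[270:]=0;m[:,:250]=0;m[:,345:]=0
q=P[m]; print('console',len(q),cv2.minAreaRect((q[:,:2]*1000).astype(np.float32)),np.percentile(q[:,2],[5,50,95]))
# objects right of balance
for v,u in((206,363),(220,409),(180,409),(257,409),(213,246)): print(u,v,np.round(P[v,u],3))
d=np.load('scene0.npz'); P,pix=d['P'],d['pix'].astype(int);R,G,B=pix[...,0],pix[...,1],pix[...,2]
m=(B>R+50)&(B>G+30)
k,l,st,c=cv2.connectedComponentsWithStats(m.astype(np.uint8))
for i in range(1,k):
    if st[i,4]>20 and 150<c[i][0]<340 and 140<c[i][1]<300: q=P[l==i]; print('sc',c[i],st[i,4],np.round(np.percentile(q,[5,50,95],axis=0),3).tolist())
E
```

```text
blue [302.1 168.2] 134 med [ 0.6425 -0.0103  0.2429] lo [ 0.638 -0.05   0.234] hi [0.648 0.022 0.247]
blue [346.6 186. ] 54 med [ 0.6042 -0.1363  0.203 ] lo [ 0.603 -0.146  0.156] hi [ 0.611 -0.128  0.21 ]
blue [256.2 201.3] 66 med [0.561  0.1098 0.2028] lo [0.56  0.099 0.144] hi [0.568 0.12  0.211]
blue [403.2 264.2] 25 med [ 0.3989 -0.3165  0.0482] lo [ 0.393 -0.336  0.041] hi [ 0.413 -0.307  0.055]
green [298.  245.5] 90 med [ 0.4546 -0.0083  0.0523] lo [ 0.447 -0.029  0.048] hi [0.462 0.012 0.056]
red [361.6 220.5] 184 med [ 0.5376 -0.2068  0.0121] lo [ 0.509 -0.226  0.005] hi [ 0.559 -0.182  0.023]
red [274.6 244.6] 50 med [0.4558 0.0602 0.0522] lo [0.449 0.051 0.047] hi [0.465 0.072 0.057]
frame 5269 ((672.4942626953125, -16.752288818359375), (253.5534210205078, 256.6593017578125), 87.45142364501953) [0.2180239  0.22615443 0.23105761]
console 2068 ((478.85150146484375, -9.03466796875), (210.69802856445312, 108.97730255126953), 89.79222869873047) [0.03995706 0.04558959 0.05925624]
363 206 [ 0.583 -0.213 -0.002]
409 220 [ 0.525 -0.327  0.102]
409 180 [ 0.66  -0.351  0.028]
409 257 [ 0.421 -0.33   0.071]
246 213 [ 0.56   0.152 -0.003]
sc [233.33793103 191.77931034] 145 [[0.64, -0.048, 0.235], [0.647, -0.008, 0.242], [0.651, 0.026, 0.246]]
sc [293.43367347 225.09183673] 196 [[0.562, 0.103, 0.143], [0.569, 0.116, 0.18], [0.571, 0.124, 0.208]]
```

{"method": "apply_moves", "body": {
  "delta_pos": [
    [0, 0, 4],
    [0, 0, 4],
    [3.2, 3.9, 1],
    [3.2, 3.9, 1],
    [3.2, 3.9, 1],
    [3.2, 3.9, 0],
    [3.2, 3.9, 0],
    [3.2, 3.9, 0],
    [3.2, 3.9, 0],
    [3.2, 3.9, 0],
    [3.2, 3.9, 0],
    [3.2, 3.9, 0]
  ],
  "yaw": [0, 0, 7, 7, 7, 7, 7, 7, 7, 7, 7, 7],
  "claw": 1,
  "grip_force": 10
}}

```text
time_s: 2.2
tcp_pos: [0.515, -0.2027, 0.3249]
orientation: [0.717, 0.697, 0.0, 0.0]
ft_force: [0.4, -0.0, -0.6]
grip_width: 0.0003
grip_force: 0.0
```

```bash
cat > p.py <<'E'
from h import *
from scipy.spatial.transform import Rotation as Ro
s=read_state(); x=Ro.from_quat(s['orientation']).as_matrix()[:,0]
print(round(s['time_s'],2),np.round(s['tcp_pos'],4),'xyaw',np.degrees(np.arctan2(x[1],x[0])).round(1),'F',np.round(s['ft_force'],2),'w',s['grip_width'],'q',np.round(s['joint_pos'],2))
E
python3 p.py
python3 - <<'E'
from h import *
# yaw refinement: PCA of top handle + line of left rail tops
d=np.load('top0.npz'); P,pix=d['P'],d['pix'].astype(int);R,G,B=pix[...,0],pix[...,1],pix[...,2]
m=(B>R+50)&(B>G+30)&(P[...,2]>.236); m[:160]=0;m[178:]=0;m[:,:280]=0;m[:,330:]=0
q=P[m]; v=cv2.fitLine(q[:,:2].astype(np.float32),cv2.DIST_L2,0,.001,.001).ravel(); print('handle yaw',np.degrees(np.arctan(-v[0]/v[1])),q.mean(0))
E
```

```text
2.2 [ 0.515  -0.2027  0.3249] xyaw 88.3 F [ 0.43 -0.   -0.64] w 0.0002519903718580472 q [-0.49  0.29  1.58  0.    1.27 -0.47]
handle yaw 78.50317 [ 0.63546253 -0.01247709  0.27359875]
```

{"method": "apply_moves", "body": {
  "delta_pos": [
    [3.4, 3.8, 0],
    [3.4, 3.8, 0],
    [3.4, 3.8, 0],
    [3.4, 3.8, 0],
    [2.6, 3.6, 0],
    [0, 0, 0],
    [0, 0, -2],
    [0, 0, -2],
    [0, 0, -2],
    [0, 0, -2],
    [0, 0, -1],
    [0, 0, 0]
  ],
  "yaw": [0, 0, 0, 0, 0, 0, 0, 0, 0, 0, 0, 0]
}}

```text
time_s: 3.7
tcp_pos: [0.6759, -0.0165, 0.2345]
orientation: [0.719, 0.695, -0.0, -0.0]
ft_force: [-0.2, 0.4, 0.7]
grip_width: 0.0005
grip_force: 0.0
```

```bash
python3 p.py; python3 - <<'E'
from h import *
c=shot('scene'); cv2.imwrite('pics/s1.png',cv2.resize(c['pixels'][120:300,130:350,::-1],None,fx=3.3,fy=3.3,interpolation=cv2.INTER_CUBIC))
E
```

```text
3.7 [ 0.6759 -0.0165  0.2345] xyaw 88.1 F [-0.2   0.35  0.66] w 0.0005400585753837823 q [-0.12  0.55  1.4  -0.    1.2  -0.09]
```

View pics/s1.png

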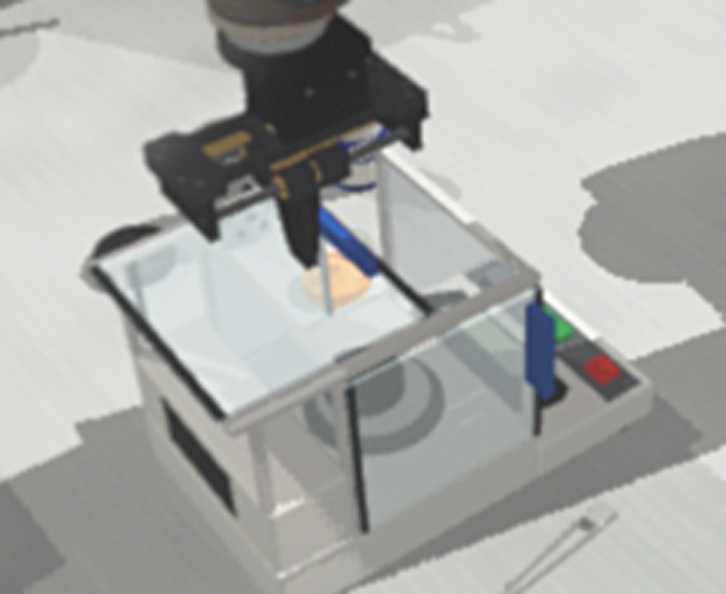

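Fingertips (crop 305,265) sit just behind the top handle, clear of the glass. I'll push gently.

{"method": "apply_moves", "body": {
  "delta_pos": [
    [-0.5, 0, 0],
    [-0.5, 0, 0],
    [-0.5, 0, 0],
    [-0.7, 0, 0],
    [-0.7, 0.1, 0],
    [-0.7, 0, 0],
    [-0.7, 0, 0],
    [-0.7, 0, 0],
    [-0.7, 0.1, 0],
    [-0.7, 0, 0],
    [-0.7, 0, 0],
    [-0.7, 0, 0]
  ],
  "yaw": [0, 0, 0, 0, 0, 0, 0, 0, 0, 0, 0, 0]
}}

```text
time_s: 5.25
tcp_pos: [0.5977, -0.0138, 0.2347]
orientation: [0.719, 0.695, 0.0, -0.0]
ft_force: [2.0, 2.6, 3.4]
grip_width: 0.0007
grip_force: 1.7
```

{"method": "apply_moves", "body": {
  "delta_pos": [
    [-0.4, 0, 0],
    [-0.4, 0, 0],
    [-0.4, 0, 0],
    [-0.2, 0, 0],
    [-0.2, 0, 0],
    [0, 0, 0]
  ],
  "yaw": [0, 0, 0, 0, 0, 0]
}}

```text
time_s: 6.0
tcp_pos: [0.5819, -0.0142, 0.2346]
orientation: [0.719, 0.695, -0.0, -0.0]
ft_force: [0.9, 1.5, 2.6]
grip_width: 0.0006
grip_force: 0.9
```

{"method": "apply_moves", "body": {
  "delta_pos": [
    [-0.2, 0, 0],
    [-0.2, 0, 0],
    [-0.2, 0, 0],
    [0, 0, 0]
  ],
  "yaw": [0, 0, 0, 0]
}}

```text
time_s: 6.5
tcp_pos: [0.5759, -0.0142, 0.2346]
orientation: [0.719, 0.695, -0.0, -0.0]
ft_force: [0.1, 0.7, 1.8]
grip_width: 0.0005
grip_force: 0.6
```

{"method": "apply_moves", "body": {
  "delta_pos": [
    [-0.2, 0, 0],
    [-0.2, 0, 0],
    [-0.2, 0, 0]
  ],
  "yaw": [0, 0, 0]
}}

```text
time_s: 6.88
tcp_pos: [0.5711, -0.0142, 0.235]
orientation: [0.719, 0.695, 0.001, 0.001]
ft_force: [10.0, 0.3, 1.0]
grip_width: 0.0004
grip_force: 3.8
```

```bash
python3 p.py; python3 - <<'E'
from h import *
c=shot('scene'); cv2.imwrite('pics/s2.png',cv2.resize(c['pixels'][120:300,130:350,::-1],None,fx=3.3,fy=3.3,interpolation=cv2.INTER_CUBIC))
E
```

```text
6.88 [ 0.5711 -0.0142  0.235 ] xyaw 88.1 F [10.    0.3   1.01] w 0.0004218442196497842 q [-0.14  0.39  1.67  0.    1.08 -0.11]
```

View pics/s2.png

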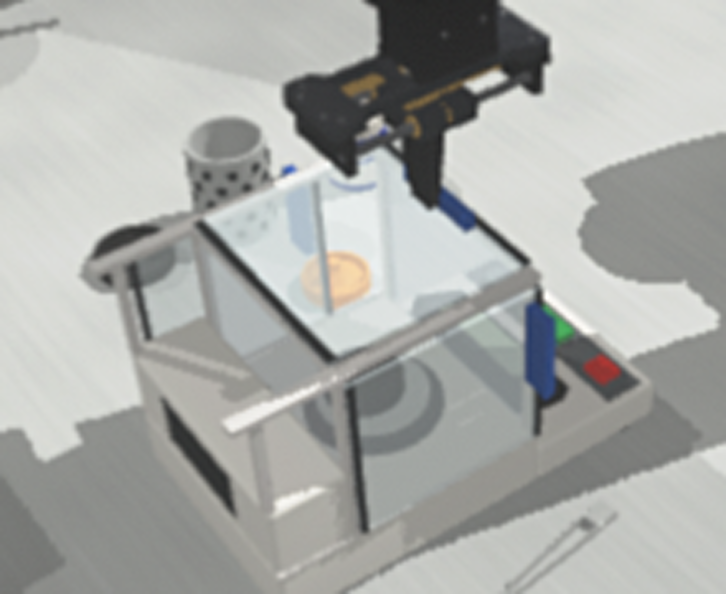

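Contact rose to 10 N against the stop, and the picture shows the top panel closed, with its handle at the front at crop (460,210). Next is the right handle.

{"method": "apply_moves", "body": {
  "delta_pos": [
    [0.5, 0, 0],
    [1, 0, 0],
    [0, 0, 3],
    [0, 0, 3],
    [0, 0, 3],
    [2, -4.2, 0],
    [2, -4.2, 0],
    [2, -4.1, 0],
    [0, 0, 0],
    [0, 0, -3],
    [0, 0, -3],
    [0, 0, 0]
  ],
  "yaw": [0, 0, 0, 0, 0, 0, 0, 0, 0, 0, 0, 0]
}}

```text
time_s: 8.43
tcp_pos: [0.6443, -0.1382, 0.2627]
orientation: [0.719, 0.695, -0.001, -0.002]
ft_force: [0.3, 0.3, 0.6]
grip_width: 0.0006
grip_force: 0.0
```

```bash
python3 p.py; python3 - <<'E'
from h import *
c=shot('top'); cv2.imwrite('pics/t2.png',cv2.resize(c['pixels'][110:260,240:420,::-1],None,fx=4,fy=4,interpolation=cv2.INTER_CUBIC))
E
```

```text
8.43 [ 0.6443 -0.1382  0.2627] xyaw 88.1 F [0.34 0.32 0.62] w 0.0006309497195258983 q [-0.31  0.5   1.4   0.    1.24 -0.28]
```

View pics/t2.png

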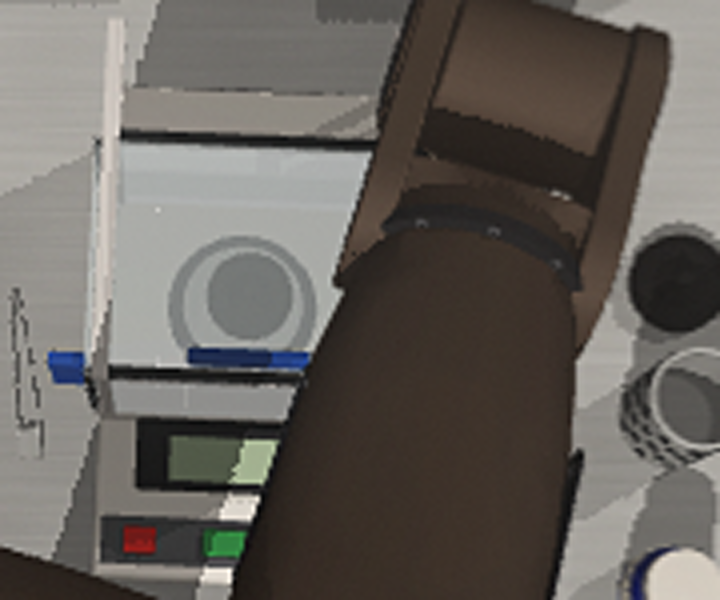

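The top panel is shut, with its handle at the front edge near crop (250,357). The arm hides the right handle, so I'll go by the measured position.

{"method": "apply_moves", "body": {
  "delta_pos": [
    [0, 0, -2],
    [0, 0, -2],
    [0, 0, -2],
    [0, 0, -2],
    [0, 0, -1],
    [0, 0, 0]
  ],
  "yaw": [0, 0, 0, 0, 0, 0]
}}

```text
time_s: 9.22
tcp_pos: [0.6454, -0.139, 0.1752]
orientation: [0.719, 0.695, 0.0, 0.0]
ft_force: [-0.0, -0.0, 0.0]
grip_width: 0.0006
grip_force: 0.0
```

{"method": "apply_moves", "body": {
  "delta_pos": [
    [-0.5, 0, 0],
    [-0.5, 0, 0],
    [-0.5, 0, 0],
    [-0.5, 0, 0],
    [-0.6, 0, 0],
    [-0.6, 0.1, 0],
    [-0.6, 0, 0],
    [-0.6, 0, 0],
    [-0.6, 0, 0],
    [-0.6, 0.1, 0],
    [-0.6, 0, 0],
    [-0.6, 0, 0]
  ],
  "yaw": [0, 0, 0, 0, 0, 0, 0, 0, 0, 0, 0, 0]
}}

```text
time_s: 10.72
tcp_pos: [0.5767, -0.137, 0.1747]
orientation: [0.719, 0.695, 0.0, -0.0]
ft_force: [1.6, 1.7, 0.3]
grip_width: 0.0005
grip_force: 0.9
```

{"method": "apply_moves", "body": {
  "delta_pos": [
    [-0.2, 0, 0],
    [-0.2, 0, 0],
    [-0.2, 0, 0],
    [-0.1, 0, 0],
    [0, 0, 0]
  ],
  "yaw": [0, 0, 0, 0, 0]
}}

```text
time_s: 11.35
tcp_pos: [0.5705, -0.1371, 0.1747]
orientation: [0.719, 0.695, 0.0, 0.0]
ft_force: [3.9, 2.1, -1.0]
grip_width: 0.0006
grip_force: 2.0
```

{"method": "apply_moves", "body": {
  "delta_pos": [
    [-0.2, 0, 0],
    [-0.1, 0, 0],
    [0, 0, 0]
  ],
  "yaw": [0, 0, 0]
}}

```text
time_s: 11.72
tcp_pos: [0.5703, -0.1371, 0.1748]
orientation: [0.719, 0.695, 0.002, 0.003]
ft_force: [20.7, 3.4, -8.9]
grip_width: 0.0003
grip_force: 9.7
```

The panel held at x 0.570 with 20 N against the stop, so it is shut. I'll back off, rise and go above the tare key while turning.

{"method": "apply_moves", "body": {
  "delta_pos": [
    [0.4, 0, 0],
    [1.2, 0, 0],
    [0, 0, 5],
    [0, 0, 5],
    [0, 0, 5],
    [0, 0, 0],
    [-2.2, 2.2, 0],
    [-2.2, 2.2, 0],
    [-2.2, 2.2, 0],
    [-2.2, 2.1, 0],
    [-2.2, 2.1, 0],
    [-2.3, 2, 0]
  ],
  "yaw": [0, 0, 0, 0, -9, -9, -9, -9, -9, -9, -9, -9]
}}

```text
time_s: 13.22
tcp_pos: [0.4495, -0.0086, 0.3247]
orientation: [0.991, 0.137, -0.0, 0.0]
ft_force: [0.6, 0.1, 0.0]
grip_width: 0.0003
grip_force: 0.0
```

{"method": "apply_moves", "body": {
  "delta_pos": [
    [0, 0, 0],
    [0, 0, 0],
    [0, 0, 0]
  ],
  "yaw": [-9, -9, 0]
}}

```text
time_s: 13.6
tcp_pos: [0.4502, -0.0092, 0.3248]
orientation: [1.0, -0.016, -0.0, 0.0]
ft_force: [0.1, -1.1, -0.5]
grip_width: 0.0003
grip_force: 0.0
```

```bash
python3 p.py; python3 - <<'E'
from h import *
c=shot('scene'); a=c['pixels'][120:300,130:350,::-1]
c=shot('top'); b=c['pixels'][100:280,230:430,::-1]
cv2.imwrite('pics/st3.png',cv2.resize(np.hstack([a,b]),None,fx=1.9,fy=1.9,interpolation=cv2.INTER_CUBIC))
E
```

```text
13.6 [ 0.4502 -0.0092  0.3248] xyaw -1.8 F [ 0.13 -1.06 -0.45] w 0.00028387349078183924 q [-0.17  0.13  1.8  -0.    1.22  1.44]
```

View pics/st3.png

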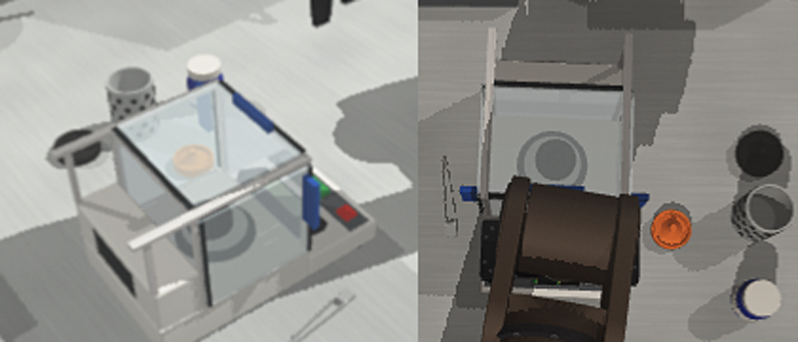

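Both blue side handles are level with each other, allowing for the balance's small yaw, and the top handle is at the front. The shield is closed, so I'll descend to the tare key.

{"method": "apply_moves", "body": {
  "delta_pos": [
    [0.2, 0, -3],
    [0.2, 0.1, -3],
    [0, 0, -4],
    [0, 0, -4],
    [0, 0, -4],
    [0, 0, -4],
    [0, 0, -2],
    [0, 0, -1],
    [0, 0, -0.5],
    [0, 0, 0]
  ],
  "yaw": [0, 0, 0, 0, 0, 0, 0, 0, 0, 0]
}}

```text
time_s: 14.95
tcp_pos: [0.4544, -0.0082, 0.07]
orientation: [1.0, -0.016, 0.0, 0.0]
ft_force: [0.6, -0.5, 0.2]
grip_width: 0.0006
grip_force: 0.0
```

```bash
python3 p.py; python3 - <<'E'
from h import *
c=shot('scene'); cv2.imwrite('pics/s4.png',cv2.resize(c['pixels'][190:270,270:350,::-1],None,fx=6,fy=6,interpolation=cv2.INTER_CUBIC))
E
```

```text
14.95 [ 0.4544 -0.0082  0.07  ] xyaw -1.9 F [ 0.59 -0.45  0.24] w 0.000552879233278731 q [-0.16  0.49  2.11 -0.    0.54  1.44]
```

View pics/s4.png

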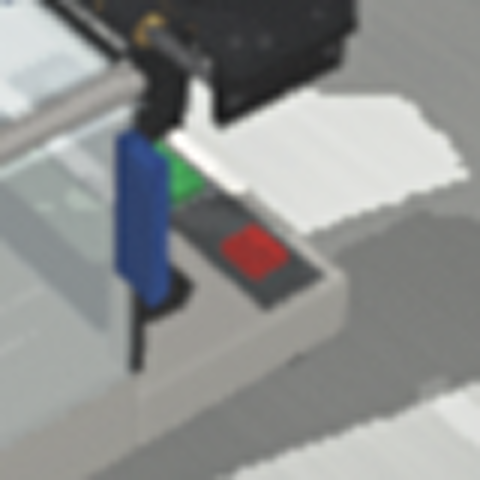

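The finger (crop 165,115) is above the green key at (180,172), and the red key is well clear. I'll press down.

{"method": "apply_moves", "body": {
  "delta_pos": [
    [0, 0, -0.5],
    [0, 0, -0.5],
    [0, 0, -0.4],
    [0, 0, -0.2],
    [0, 0, -0.2],
    [0, 0, -0.2],
    [0, 0, -0.1],
    [0, 0, 0]
  ],
  "yaw": [0, 0, 0, 0, 0, 0, 0, 0]
}}

```text
time_s: 16.0
tcp_pos: [0.4541, -0.0081, 0.0487]
orientation: [1.0, -0.017, -0.0, 0.0]
ft_force: [-0.9, -0.6, 4.7]
grip_width: 0.0006
grip_force: 2.5
```

{"method": "apply_moves", "body": {
  "delta_pos": [
    [0, 0, -0.1],
    [0, 0, -0.1],
    [0, 0, 0],
    [0, 0, 0]
  ],
  "yaw": [0, 0, 0, 0]
}}

```text
time_s: 16.5
tcp_pos: [0.4541, -0.0081, 0.048]
orientation: [1.0, -0.017, 0.001, 0.0]
ft_force: [-7.2, 0.9, 28.6]
grip_width: 0.0004
grip_force: 14.3
```

The key bottomed at z 0.048 with the force rising sharply. I'll release and retreat.

{"method": "apply_moves", "body": {
  "delta_pos": [
    [0, 0, 0.3],
    [0, 0, 0.7],
    [0, 0, 2],
    [0, 0, 4],
    [0, 0, 5],
    [0, 0, 5],
    [0, 0, 5],
    [0, -5, 3],
    [0, -5, 0],
    [0, -5, 0],
    [0, -5, 0],
    [0, 0, 0]
  ],
  "yaw": [0, 0, 0, 0, 0, 0, 0, 0, 0, 0, 0, 0]
}}

```text
time_s: 18.0
tcp_pos: [0.4539, -0.2107, 0.2963]
orientation: [1.0, -0.018, -0.0, 0.0]
ft_force: [-0.6, 0.2, -1.1]
grip_width: 0.0004
grip_force: 0.0
```

```bash
python3 p.py; python3 - <<'E'
from h import *
c=shot('top'); P=cloud(c); 
a=np.load('top0.npz')
for n,(u,v) in dict(tare=(298,245),red=(274,245)).items(): print(n,P[v-1:v+2,u-2:u+3,2].mean().round(4),a['P'][v-1:v+2,u-2:u+3,2].mean().round(4))
cv2.imwrite('pics/t5.png',cv2.resize(c['pixels'][90:290,190:430,::-1],None,fx=3,fy=3,interpolation=cv2.INTER_CUBIC))
E
```

```text
18.0 [ 0.4539 -0.2107  0.2963] xyaw -2.1 F [-0.57  0.15 -1.11] w 0.0003720274694773817 q [-0.57  0.23  1.74 -0.    1.17  1.04]
tare 0.0522 0.0518
red 0.0521 0.0533
```

View pics/t5.png

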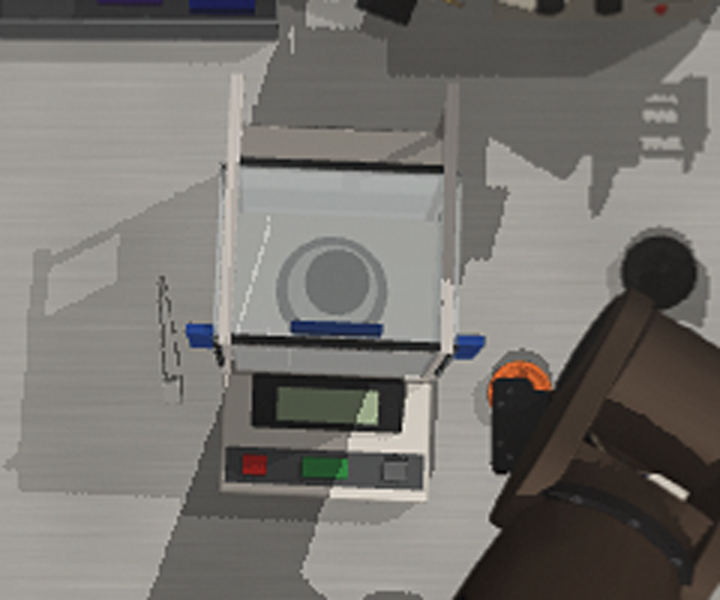

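The picture shows both panels shut: top handle at crop (337,328), right handle at (469,347) level with the left at (202,335). The tare key is back up, the base is still on the pan and nothing else has moved. I'll hand in.

```bash
python3 -c "
from station import job
print(job.sign_off())"
```

```text
the job is handed in; nothing more can be done
None
```

I pushed the top and right shield panels shut against their stops, then pressed the green tare key fully down and let it come back up. I pressed no other key, the sprue base and bench items look unmoved, and the job was handed in at about 18 s.

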